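Shift the tube roller mixer into fourth gear and start it

ROBOT

A 7-joint arm with a two-finger parallel gripper is mounted at the origin on a cart in front of the work surface, level with it; the furniture and walls round the work are solid. World frame = base frame: x ahead of the robot, y to its left, z up, the work surface at z = 0. Lengths are in mm, angles in degrees, forces in N, time in s.
With the tool pointing down it reaches from about 350 to 900 mm from the base axis. Payload 19.9 kg.
Tool frame: the origin (TCP) lies at the very end of the fingers, on their centre line; the grasp point (between the pads) lies 19 mm behind it; z points along the fingers, y is the direction in which the jaws open and shut (so a half turn about z gives the same grasp; the last joint's range is limited). The gripper opens to 85 mm and grips with 20 to 120 N. Pads are 22 mm wide; open, the fingers measure 114 mm over their backs; the gripper's body (76 mm by 85 mm) begins 54 mm behind the grasp point. The pads swing forward as they close: fully open they stand 13 mm farther back than shut.
Start: joints at [65.346, 23.915, -0.59, 92.452, 0.269, 63.638, -3.037], TCP at [236.917, -578.335, 231.26] pointing down, gripper open.
Joint ranges: [-161.28, 161.28], [-22.2, 115.67], [-73.04, 71.86], [3.21, 147.25], [-68.34, 248.33], [10.77, 114.83], [-161.83, 161.83]. Speed limits (degrees/s): [108.29, 108.29, 136.94, 136.94, 172.46, 172.46, 172.46].

INTERFACE

Orientations are given as [roll, pitch, yaw] about the fixed x, y, z axes, in that order (R = Rz(yaw) Ry(pitch) Rx(roll)).
In Python, from station import monitor, viewer, sign_off gives the robot as it stands.
- The arm moves only by the tool carry_out, never from a script. Its argument "commands" is a list of rows, each a list of 3 entries, a list of its own where there are three numbers: the turn, a rotation vector about the tool's x, y, z in degrees, then the shift along the tool's x, y, z in m, then the closure, from -1 (fully open) to 1 (shut). In form: [[[ax, ay, az], [dx, dy, dz], fingers], ...]. A call has 1 to 8 rows; each row is the pose to reach, as a shift and turn from the pose measured when the call began, along the tool's axes at that moment; what a row does not reach only later rows make up. A row lasts 1/10 s, in which the tool goes at most 50 mm and 8.59 degrees, less where a joint would pass 70% of its speed; a pose out of reach is approached as far as the arm can. A call with a gripper value outside its range is refused whole. The fingers move at their own pace and stop on an object; "newtons" is the grip in N (left out, the last holds). Time passes only in rows, so rows that repeat a pose let the fingers close. It gives the time, the measured TCP pose, the force and the opening at its end, in the units of the state.
- monitor.sense(): the state, without advancing time (a new reading comes with each control period).
- viewer.get_image(name): name is "scene" or "top"; returns (picture, depth): 480x640x3 uint8, red, green, blue; 480x640 float32, mm along the optical axis (not along the pixel's ray), 0 where there is no reading.
- viewer.get_calibration(name): a dict with "fx", "fy", "cx", "cy" (pixels), "R" (3x3) and "t" (3): a world point X has camera coordinates R X + t. Camera axes: x right, y down, z forward; pixel columns grow to the right and rows downward; lengths in mm; the calibration is good to about 2 mm. A picture is of the moment at which its call begins. get_calibration takes no time and is no camera call.
- sign_off(): hands the job in, once; it reports no verdict.
The state is a dict: "time_s": time; "joint_pos": joint angles; "joint_velocities": joint speeds; "tau": joint torques, N m; "tcp_pos": TCP position; "orientation": TCP orientation; "force": force on the tool from outside, world axes, zero at the start; "moment": the same for the moment, N m; "width": finger opening in mm.
Only numpy, scipy, OpenCV 4.12 (cv2) and the standard library are available. Lean on these libraries where they do the work, as an engineer would, in place of code of your own. Each camera call takes 0.05 s, during which the arm holds its last target.

TASK

The roller mixer is loaded and still in first gear, but has to run in fourth. With your fingertips, push its gear lever through the H-shaped gate (back to the middle, across towards the rollers, and then fully home) into the slot that is on the rollers' side and farther from the start button; then press the start button right down and let it go. Only push: never take the lever between the fingers or force it against the gate, do not start before the lever is home, and leave the tubes on the rollers and the other things on the bench where they lie.

Things in the scene. Friction and masses are not known exactly. Their poses are not given: they have to be found in the camera images.
- mixer: White tube roller mixer, fixed to the bench. Head 210 x 170 mm, top at 90 mm: x -130 to 80, y -85 to 85 mm. Beside it, y 89 to 333 mm, five black rollers (tops at 90 mm) with loose tubes up to 115 mm high. Origin on the bench right below the centre of the H gate. Its +y points from head to rollers, +x from the start button past the gate to the rear, z up.
- gate_centre (a point): Centre of the H opening, on the steel gate plate (92 x 92 mm, top 107 mm above the bench); axes as the mixer's. Two runs along x, 14 mm wide, at y = +16 (rollers' side) and -16 mm (outer side), are joined at x = 0 by a cross channel along y, 16 mm wide, with rounded corners. The 10 mm stem is home in the four slots at x = +-16, y = +-16 mm; 1 to 4 engraved dots mark them.
- slot_4 (a point): Where the stem's centre stands in the plate's top when the lever is home in fourth gear: x = +16, y = +16 mm from gate_centre in the mixer's axes, the rear slot on the rollers' side (four dots beyond it).
- lever_pivot (a point): Point that the gear lever tilts about, fixed in the mixer, 47.5 mm below gate_centre. The knob's centre is 105 mm from it, in the mixer's axes at 105 mm * (sin(along), sin(across)*cos(along), cos(across)*cos(along)), with along and across the two joints.
- knob (a point): Centre of the black ball knob (32 mm diameter) on the gear lever's 10 mm steel stem; 57.5 mm above gate_centre when upright, about 11 mm lower in a slot, where it is 33 mm off in x and in y.
- shift_across (a joint): Sideways tilt of the gear lever (rad): -0.34 in the outer run, where it starts, +0.34 in the run on the rollers' side (play about 0.04). It can change only while the lever is near the middle of its run (shift_along within about 0.06). Plain friction: about 1 N at the knob moves it, and it stays where it is left.
- shift_along (a joint): Tilt of the gear lever along its run (rad): about -0.32 home in a slot on the start button's side, 0 in the middle (neutral), +0.32 home in a rear slot, away from the button. A spring detent holds it at these three and clicks it on to the next when pushed past half way (2 to 4 N at the knob). It starts home on the button's side; the slot ends are hard stops.
- start_button (a joint): Travel of the start button (m): 0 up, 0.006 fully down; springs back. Pressing it right down takes 5 N.
- start_button_top (a point): Centre of the top of the round grey start button (28 mm diameter, in a black collar 44 mm wide), 112 mm above the bench, 95 mm from the gate's centre towards the mixer's -x. It is pressed straight down.
- roller_tube_a: Capped blood tube (87 mm long, 19 mm cap) lying on the rollers, loose. Leave it.
- roller_tube_b: Capped blood tube (87 mm long, 19 mm cap) lying on the rollers, loose. Leave it.
- roller_tube_c: Capped blood tube (92 mm long, 19 mm cap) lying on the rollers, loose. Leave it.
- label_roll: Roll of white labels, 58 mm wide, 24 mm high, loose on the bench right of the mixer. Leave it.
- standing_tube: Capped blood tube (96 mm long), standing loose and upright on the flat white foam tray (28 mm high) right of the mixer. Leave it.

How it is judged (in metres and radians):
On the way, in this order (a step that is already met when the one before it is completed fails the run):
1. the lever has been pushed across to the run on the rollers' side (value of joint shift_across above 0.25 rad), for 0.1 s.
2. the lever is home in the rear slot of that run (value of joint each of shift_along, shift_across above 0.27 rad), for 0.3 s.
3. the start button is pressed right down (all of step 2 and value of joint start_button above 0.0045 m), for 0.05 s.
At the end, for the whole second after the job is handed in: The gear lever rests home in the rear slot on the rollers' side (both tilts above +0.27 rad), the start button has been pressed and is up again, and the tubes and loose things lie within 20 mm of where they were, the standing tube upright (all of step 2 and velocity of joint shift_along below 0.05 rad/s and value of joint start_button below 0.0015 m and not (distance of roller_tube_a from where it was at the start of the episode above 0.02 m) and not (distance of roller_tube_b from where it was at the start of the episode above 0.02 m) and not (distance of roller_tube_c from where it was at the start of the episode above 0.02 m) and not (distance of label_roll from where it was at the start of the episode above 0.02 m) and not (distance of standing_tube from where it was at the start of the episode above 0.02 m) and angle between standing_tube's own z axis and vertical below 0.3 rad); the robot touches nothing.
It fails at once if the knob was taken between the fingers (grasp point within 20 mm of its centre) (distance between the grasp point and knob below 0.02 m).
It fails at once if start was pressed while the lever was not home in the fourth slot (value of joint start_button above 0.003 m and not (value of joint each of shift_along, shift_across above 0.27 rad)).
It fails at once if the lever or the mixer was forced (more than 60 N) (contact force between any of the arm, the fingers and mixer above 60 N).
It fails at once if a tube on the rollers was moved or lifted (distance of any of roller_tube_a, roller_tube_b, roller_tube_c from where it was at the start of the episode above 0.02 m).
It fails at once if the label roll or the standing tube was moved, lifted or knocked over (distance of any of label_roll, standing_tube from where it was at the start of the episode above 0.02 m or angle between standing_tube's own z axis and vertical above 0.3 rad).
It also fails if it takes over 64 s, if anything falls off the work surface, if the arm or the gripper's body presses on something with over 40 N, if the wrist force passes 120 N, or if a joint passes its speed limit or range.

## Working session

There is one attempt and no reset: what is moved stays moved. The work goes in short steps, Python scripts to look and compute and a tool call to move; the robot and the scene stay as the last step left them, time stands still between calls to the robot, and variables do not carry over. Pictures are saved under pics/ and viewed, and the job is handed in when it is done.

Besides the shell and the picture viewer there is one more tool, called after "Emit:" as name([rows], argument=value, ...), one row to a line, values as JSON. carry_out: Moves the arm, as the interface text tells. Its arguments: {"type":"object","properties":{"commands":{"type":"array"},"newtons":{"type":"number"}},"required":["commands"]}

```bash
mkdir -p pics; ls
python3 - <<'E'
from station import monitor, viewer
import cv2,numpy as np
print(monitor.sense())
for n in ("scene","top"):
    p,d=viewer.get_image(n)
    cv2.imwrite(f"pics/{n}0.png",p[:,:,::-1]); np.savez(f"{n}0.npz",p=p,d=d)
    print(n,viewer.get_calibration(n))
E
```

```text
pics
{'time_s': 0.0, 'joint_pos': array([65.34568216, 23.94857048, -0.58994821, 92.48578126,  0.26814368,
       63.63685917, -3.03611006]), 'joint_velocities': array([ 0.06027155,  0.04914727, -0.07681034,  0.02514234, -0.04968547,
        0.01994159, -0.06782083]), 'tau': array([-1.74702668e-04, -8.64443636e+01,  6.78847544e-01, -4.34909892e+01,
        1.93089450e-02,  7.42377306e-03, -2.07618200e-05]), 'tcp_pos': array([ 236.7845117 , -578.03751023,  230.65261172]), 'orientation': array([-1.79930297e+02,  4.34240309e-03,  2.22767379e+01]), 'force': array([-0.33270544,  0.03875394,  0.36073192]), 'moment': array([-0.03936204, -0.03876983, -0.0058665 ]), 'width': 85.64263582037776}
scene {'fx': 469.75066024536915, 'fy': 469.75066024536915, 'cx': 314.80911343449594, 'cy': 237.10220950031209, 'R': array([[-0.77536449, -0.63151225, -0.00147553],
       [-0.4909396 ,  0.60423716, -0.62759522],
       [ 0.39722564, -0.48589066, -0.77853841]]), 't': array([372.46255873, 406.17402649, 670.22946542])}
top {'fx': 534.2689414298999, 'fy': 534.2689414298999, 'cx': 318.09585496893914, 'cy': 239.8745255546511, 'R': array([[-0.02255642, -0.99970098, -0.00944245],
       [-0.99115707,  0.023597  , -0.13057889],
       [ 0.13076266,  0.00641356, -0.99139296]]), 't': array([ -66.18388921,  560.06088693, 1142.61242881])}
```

View pics/scene0.png

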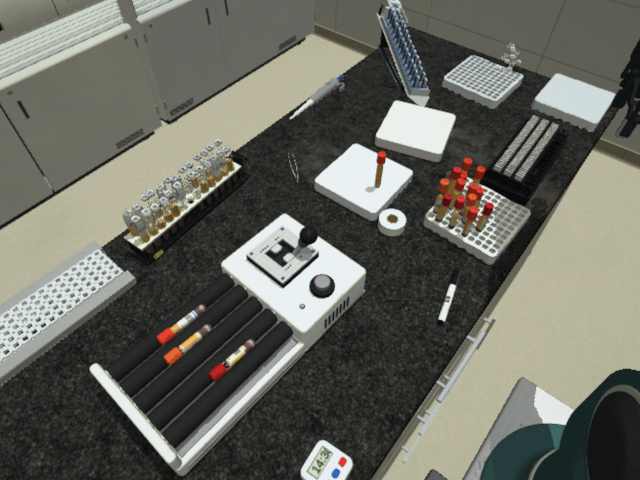

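View pics/top0.png

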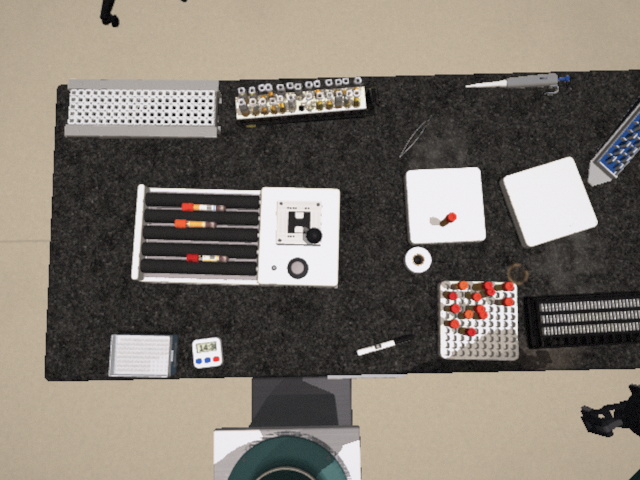

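Run:
```python
import cv2,numpy as np
for n,(x0,y0,w,h) in dict(top=(250,180,100,115),scene=(215,205,160,130)).items():
    p=np.load(n+"0.npz")['p'][:,:,::-1]
    c=p[y0:y0+h,x0:x0+w]; s=5
    c=cv2.resize(c,None,fx=s,fy=s,interpolation=cv2.INTER_CUBIC)
    cv2.imwrite(f"pics/{n}0z.png",c[:600,:800])
```

```text
(no output)
```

View pics/top0z.png

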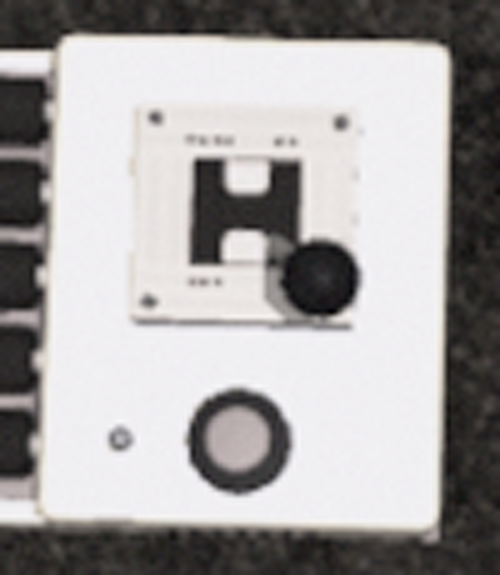

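View pics/scene0z.png

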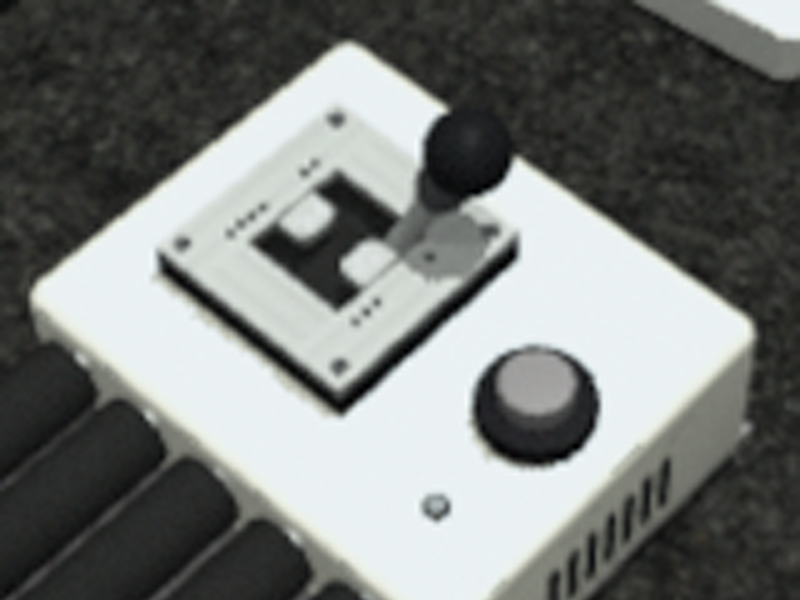

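```bash
cat > h.py <<'E'
import numpy as np
from station import viewer
C={n:viewer.get_calibration(n) for n in("scene","top")}
def cast(n,u,v,z):
    c=C[n]; r=c['R'].T@np.array([(u-c['cx'])/c['fx'],(v-c['cy'])/c['fy'],1]); o=-c['R'].T@c['t']
    return o+r*(z-o[2])/r[2]
def proj(n,X):
    c=C[n]; q=c['R']@np.asarray(X)+c['t']; return np.array([c['fx']*q[0]/q[2]+c['cx'],c['fy']*q[1]/q[2]+c['cy']])
def tri(a,b):
    A=[];B=[]
    for n,(u,v) in (("top",a),("scene",b)):
        c=C[n]; r=c['R'].T@np.array([(u-c['cx'])/c['fx'],(v-c['cy'])/c['fy'],1]); r/=np.linalg.norm(r); o=-c['R'].T@c['t']
        P=np.eye(3)-np.outer(r,r); A.append(P);B.append(P@o)
    return np.linalg.lstsq(np.vstack(A),np.hstack(B),rcond=None)[0]
E
python3 - <<'E'
from h import *
import cv2
off={'top':(250,180),'scene':(215,205)}
f=lambda n,x,y:((x-2)/5+off[n][0],(y-2)/5+off[n][1])
sc={'top':[(155,117),(341,122),(148,301)],'scene':[(336,118),(182,243),(338,366),(488,230)]}
for n in sc:
    for s in sc[n]: print(n,'screw',cast(n,*f(n,*s),107).round(1))
T=[cast('top',*f('top',*s),107) for s in sc['top']]
print('gate top',(T[1]+T[2])/2, 'heading via screws',T[0]-T[2],T[1]-T[0])
S=[cast('scene',*f('scene',*s),107) for s in sc['scene']]; print('gate scene',np.mean(S,0))
print('H top',[cast('top',*f('top',*s),107).round(1) for s in [(192,158),(302,158),(191,265)]])
for n,z in(('top',112),('scene',112)):
    d=np.load(n+'0.npz'); p=d['p'].astype(int); x0,y0=off[n]
    r=(slice(y0+60,y0+115),slice(x0+25,x0+70)) if n=='top' else (slice(y0+60,y0+100),slice(x0+90,x0+125))
    q=p[r]; m=((q.max(2)>110)&(q.max(2)<210)&(q[...,0]-q[...,1]>5)).astype(np.uint8)
    k,l,st,ce=cv2.connectedComponentsWithStats(m); i=1+st[1:,4].argmax()
    u,v=ce[i][0]+r[1].start,ce[i][1]+r[0].start
    print(n,'button',u,v,st[i],cast(n,u,v,z), 'depth', d['d'][int(v),int(u)])
    q=p[y0:y0+100,x0:x0+130]
    # knob dark
    m=(q.max(2)<45).astype(np.uint8)
    kn=(313,235) if n=='top' else (308,235)
    mm=np.zeros_like(p[...,0],np.uint8); mm[y0:y0+100,x0:x0+130]=m
    if n=='top': mm=cv2.morphologyEx(mm,cv2.MORPH_OPEN,np.ones((9,9),np.uint8))
    else: mm=cv2.morphologyEx(mm,cv2.MORPH_OPEN,np.ones((9,9),np.uint8))
    k,l,st,ce=cv2.connectedComponentsWithStats(mm); 
    i=l[kn[1],kn[0]]; print('knob',st[i],ce[i])
# head edges at z=90
a=cast('top',*f('top',80,37),90);b=cast('top',*f('top',430,44),90);c=cast('top',*f('top',449,70),90);d=cast('top',*f('top',439,500),90)
print('edges',b-a,c-d)
E
```

```text
top screw [628.8  -2.9 107. ]
top screw [624.8 -80.7 107. ]
top screw [551.1   1.1 107. ]
scene screw [625.1 -80.6 107. ]
scene screw [629.   -2.5 107. ]
scene screw [550.8   1.8 107. ]
scene screw [548.  -75.8 107. ]
gate top [587.95166555 -39.80425872 107.        ] heading via screws [77.65269721 -3.94689783  0.        ] [ -4.03509957 -77.82814943   0.        ]
gate scene [588.19877318 -39.28656757 107.        ]
H top [array([611. , -18.1, 107. ]), array([609.9, -64.1, 107. ]), array([565.8, -17. , 107. ])]
top button 297.0530303030303 267.29545454545456 [ 16  21  13  13 132] [492.72231893 -35.20740109 112.        ] depth 1094.6959
knob [     0      0    640    480 307200] [319.5 239.5]Traceback (most recent call last):
  File "<stdin>", line 16, in <module>
ValueError: attempt to get argmax of an empty sequence
```

Emit:
carry_out([
  [[0,0,3],[0.028,-0.023,-0.02],1],
  [[0,0,6],[0.056,-0.046,-0.03],1],
  [[0,0,9],[0.084,-0.069,-0.03],1],
  [[0,0,12],[0.112,-0.092,-0.03],1],
  [[0,0,15],[0.14,-0.115,-0.03],1],
  [[0,0,18],[0.168,-0.138,-0.03],1],
  [[0,0,21],[0.196,-0.161,-0.03],1],
  [[0,0,25.2],[0.224,-0.184,-0.03],1],
], newtons=20)

```text
time_s: 0.9
tcp_pos: [374.7, -321.5, 260.8]
orientation: [-179.9, 0.0, -3.0]
force: [0.2, -0.3, -0.6]
width: 0.1
```

Emit:
carry_out([
  [[0,0,0],[0.017,-0.037,0],1],
  [[0,0,0],[0.035,-0.074,0],1],
  [[0,0,0],[0.053,-0.111,0],1],
  [[0,0,0],[0.071,-0.148,0],1],
  [[0,0,0],[0.089,-0.185,0],1],
  [[0,0,0],[0.107,-0.222,0],1],
  [[0,0,0],[0.1234,-0.2596,0],1],
  [[0,0,0],[0.1234,-0.2596,0],1],
])

```text
time_s: 1.7
tcp_pos: [513.2, -63.5, 260.8]
orientation: [-179.8, 0.0, -2.7]
force: [-0.1, -1.2, -0.3]
width: 0.2
```

```bash
cat > look.py <<'E'
import sys,cv2,numpy as np
from h import *
from station import monitor
def look(tag,box={'top':(220,160,130,120),'scene':(215,165,160,120)},s=3,names=('top','scene')):
    ims=[]
    for n in names:
        p,d=viewer.get_image(n); np.savez(f"{n}_{tag}.npz",p=p,d=d)
        x0,y0,w,h=box[n]; c=p[y0:y0+h,x0:x0+w,::-1]
        ims.append(cv2.resize(c,(390,int(h*390/w)),interpolation=cv2.INTER_CUBIC))
    H=max(i.shape[0] for i in ims)
    cv2.imwrite(f"pics/{tag}.png",np.hstack([cv2.copyMakeBorder(i,0,H-i.shape[0],0,5,cv2.BORDER_CONSTANT) for i in ims]))
def st():
    s=monitor.sense(); G=np.array([588.1,-39.5]); ex=np.array([.9987,-.0511]);ey=np.array([.0511,.9987])
    d=s['tcp_pos'][:2]-G
    print('t',s['time_s'],'tcp',s['tcp_pos'].round(1),'ori',s['orientation'].round(2),'mixer',(d@ex).round(1),(d@ey).round(1),'F',s['force'].round(1))
E
python3 - <<'E'
from look import *
look('a'); st()
E
```

```text
t 1.8 tcp [511.7 -68.2 260.6] ori [-1.7993e+02  9.0000e-02 -2.9600e+00] mixer -74.8 -32.5 F [-0.1  0.4 -0.2]
```

View pics/a.png

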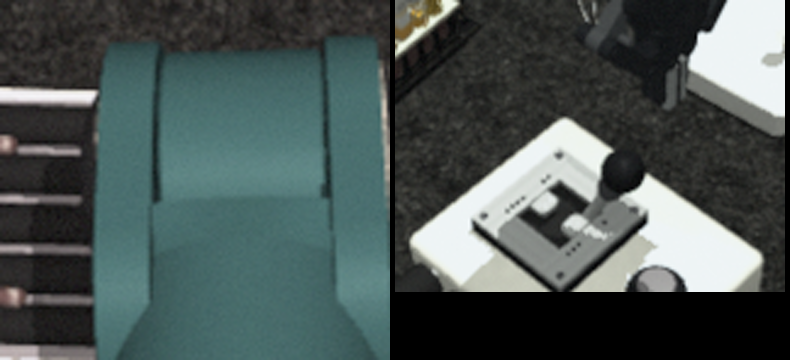

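Emit:
carry_out([
  [[0,0,0],[0,0,0.04],1],
  [[0,0,0],[0,0,0.075],1],
  [[0,0,0],[0,0,0.1],1],
  [[0,0,0],[0,0,0.113],1],
  [[0,0,0],[0,0,0.113],1],
])

```text
time_s: 2.3
tcp_pos: [510.6, -68.7, 146.5]
orientation: [-179.9, 0.2, -3.0]
force: [0.7, 0.6, 0.8]
width: 0.2
```

```bash
cat >> look.py <<'E'
def knob(tag,box=(240,190,110,90)):
    p=np.load(f"scene_{tag}.npz")['p'].astype(int); pass
E
python3 - <<'E'
from look import *
look('b',names=('scene',)); st()
E
```

```text
t 2.35 tcp [511.4 -68.6 147.8] ori [-1.7993e+02  1.2000e-01 -3.0000e+00] mixer -75.1 -32.9 F [-0.1 -0.2  0.5]
```

View pics/b.png

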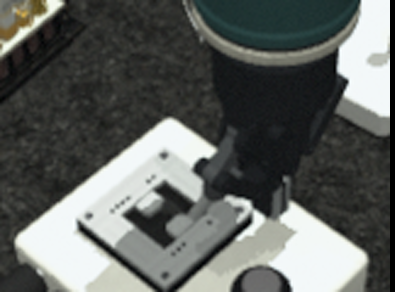

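Emit:
carry_out([
  [[0,0,0],[0.006,0,0],1],
  [[0,0,0],[0.012,0,0],1],
  [[0,0,0],[0.018,0,0],1],
  [[0,0,0],[0.023,0,0],1],
  [[0,0,0],[0.023,0,0],1],
])

```text
time_s: 2.85
tcp_pos: [535.1, -70.0, 148.2]
orientation: [-179.9, 0.1, -3.0]
force: [-1.2, -0.0, 0.0]
width: 0.2
```

Run:
```python
from look import *
look('c',box={'scene':(265,205,80,70)},names=('scene',)); st()
```

```text
t 2.9 tcp [535.  -69.8 148.1] ori [-1.7993e+02  8.0000e-02 -3.0000e+00] mixer -51.4 -33.0 F [1.8 0.3 0.2]
```

View pics/c.png

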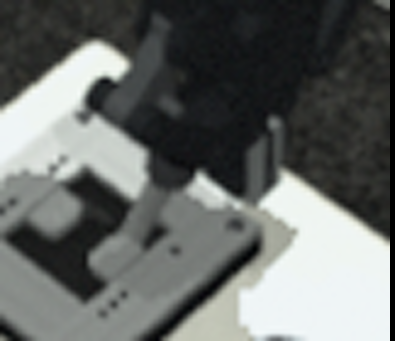

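Run:
```python
from look import *
for t in 'ac':
    p=np.load(f"scene_{t}.npz")['p']
    x0,y0,w,h=(285,130,110,110) if t=='a' else (255,140,110,110)
    c=p[y0:y0+h,x0:x0+w,::-1].astype(float)*(1.0); c=255*(c/255)**.5
    cv2.imwrite(f"pics/{t}_z.png",cv2.resize(c.astype(np.uint8),None,fx=5,fy=5,interpolation=cv2.INTER_CUBIC))
s=monitor.sense(); print(s['tcp_pos'],proj('scene',s['tcp_pos']))
```

```text
[535.03960508 -69.79512752 148.13341128] [315.67068338 242.00359956]
```

View pics/a_z.png

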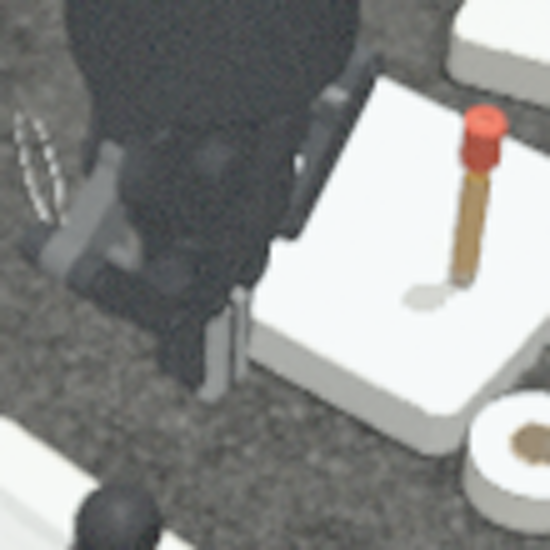

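View pics/c_z.png

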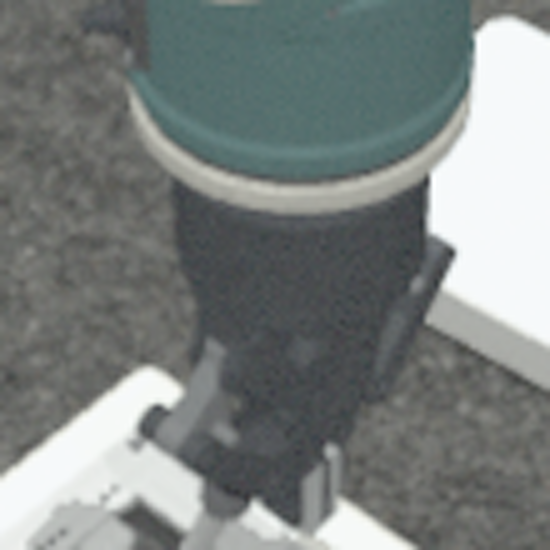

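```bash
cat >> look.py <<'E'
def kn(al,ac):
    G=np.array([588.1,-39.5,59.5]); ex=np.array([.9987,-.0511,0]);ey=np.array([.0511,.9987,0]);ez=np.array([0,0,1])
    return G+105*(np.sin(al)*ex+np.sin(ac)*np.cos(al)*ey+np.cos(ac)*np.cos(al)*ez)
def fine(tag,al,ac,name='scene'):
    p=np.load(f"{name}_{tag}.npz")['p']; u,v=proj(name,kn(al,ac)); x0,y0=int(u)-40,int(v)-35
    c=p[y0:y0+80,x0:x0+80,::-1]; c=(255*(c/255.)**.5).astype(np.uint8); c=cv2.resize(c,None,fx=7,fy=7,interpolation=cv2.INTER_CUBIC)
    q=[int(7*(u-x0)+3),int(7*(v-y0)+3)]; cv2.circle(c,q,3,(0,0,255),-1)
    r=int(7*16*C[name]['fx']/(C[name]['R'][2]@kn(al,ac)+C[name]['t'][2])); cv2.circle(c,q,r,(0,0,255),1)
    cv2.imwrite(f"pics/{tag}_f_{name}.png",c)
E
python3 - <<'E'
from look import *
fine('c',-.234,-.34)
E
```

```text
(no output)
```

View pics/c_f_scene.png

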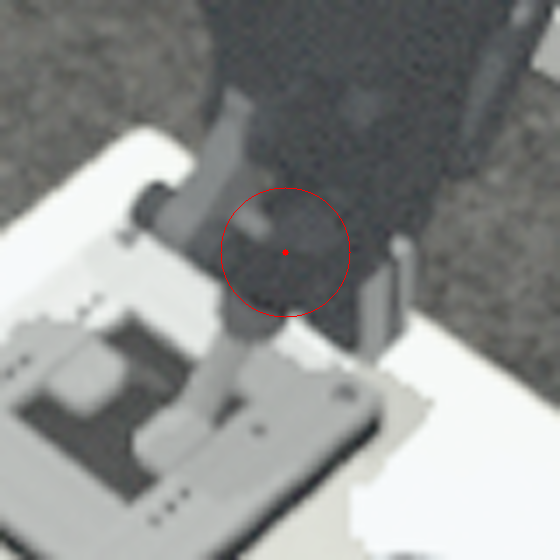

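Emit:
carry_out([
  [[0,0,0],[0.005,0,0],1],
  [[0,0,0],[0.01,0,0],1],
  [[0,0,0],[0.014,0,0],1],
  [[0,0,0],[0.018,0,0],1],
  [[0,0,0],[0.021,0,0],1],
  [[0,0,0],[0.021,0,0],1],
])

```text
time_s: 3.5
tcp_pos: [556.5, -70.8, 148.0]
orientation: [-179.9, 0.1, -3.0]
force: [-0.4, -0.7, -0.2]
width: 0.2
```

Run:
```python
from look import *
look('d',names=('scene',)); st(); fine('d',0,-.34)
```

```text
t 3.55 tcp [556.2 -70.8 148. ] ori [-1.7993e+02  7.0000e-02 -3.0000e+00] mixer -30.3 -32.9 F [ 0.2 -0.1 -0.1]
```

View pics/d_f_scene.png

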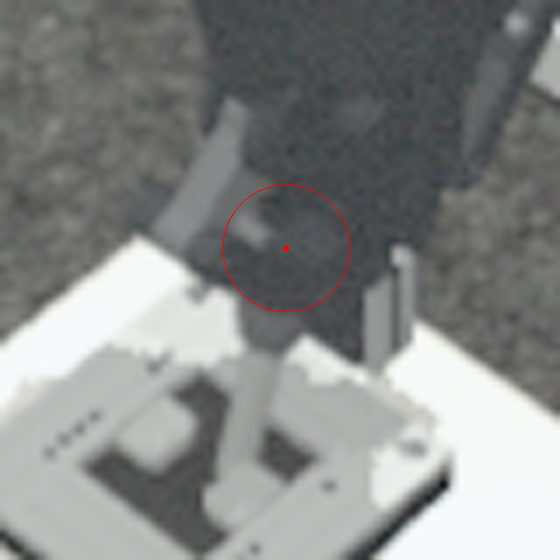

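```bash
python3 - <<'E'
from look import *
t=np.array([535,-69.8,148.1])
for y in(20,30,40,50):
  for h in (20,40,60): print(y,h,proj('scene',t+[-2,y,h]).round())
E
python3 - <<'E'
import numpy as np
d=np.load('scene_c.npz')['d']
print(d[200:246:2,278:326:3].round().astype(int))
E
```

```text
20 20 [309. 243.]
20 40 [309. 235.]
20 60 [309. 227.]
30 20 [305. 246.]
30 40 [305. 239.]
30 60 [305. 231.]
40 20 [301. 250.]
40 40 [301. 242.]
40 60 [301. 234.]
50 20 [297. 254.]
50 40 [297. 246.]
50 60 [296. 238.]
[[1070 1066 1068 1068 1064 1069  683  677  673  668  668  665  666  665
   666  669]
 [1063 1061 1063 1065 1063 1062  686  677  677  671  669  668  666  669
   669  672]
 [1058 1060 1059 1060 1060 1061  688  682  675  677  674  673  673  672
   671  674]
 [1055 1055 1053 1058 1056  696  690  684  682  678  675  674  677  676
   675  726]
 [1049 1049 1052 1052 1050  697  700  689  685  690  695  701  705  705
   722  729]
 [1048 1048 1049 1049 1048  698  700  697  690  691  695  705  703  702
   709  729]
 [1041 1045 1045 1044 1042  698  700  693  690  694  700  706  704  705
   713  733]
 [1042 1042  925 1042 1041 1040  700  692  693  693  702  710  706  708
   713  735]
 [1038  916  920  920 1036  702  700  693  696  700  708  713  712  712
   723  739]
 [ 915  916  915  914  917  700  699  697  697  701  709  716  716  718
   728  740]
 [ 910  912  910  911  703  701  6
[... 371 characters left out ...]
8  751
   762  762]
 [ 871  873  870  704  700  699  700  708  715  746  748  750  748  753
   768  784]
 [ 872  868  870  869  701  698  698  713  717  725  734  753  750  756
   771  786]
 [ 866  868  866  866  867  699  707  715  720  730  736  745  753  764
   773  792]
 [ 864  862  863  865  862  863  711  718  726  735  739  749  769  767
   776  795]
 [ 861  863  860  858  861  859  814  803  798  738  745  770  772  771
   780  999]
 [ 858  858  855  857  858  859  813  810  813  817  783  773  777  778
   784  995]
 [ 857  875  874  855  854  853  817  813  813  856  786    0  781  780
   789  878]
 [ 873  872  869  875  853  851  825  818  851  852  851  785  786  788
   794  873]]
```

Run:
```python
import numpy as np
from h import *
for tag,t in(('a',[511.7,-68.2,260.6]),('c',[535,-69.8,148.1])):
    d=np.load(f'scene_{tag}.npz')['d'];c=C['scene']
    v,u=np.mgrid[:480,:640]; X=np.stack([(u-c['cx'])/c['fx']*d,(v-c['cy'])/c['fy']*d,d],-1)
    W=(X-c['t'])@c['R']-np.array(t); W=W[d>0]
    a=np.deg2rad(-2.95); ex=np.array([np.cos(a),np.sin(a)]);ey=np.array([-ex[1],ex[0]])
    P=np.c_[W[:,:2]@ex,W[:,:2]@ey,W[:,2]]
    for z in range(-8,100,8):
        m=(P[:,2]>=z)&(P[:,2]<z+8)&(abs(P[:,0])<70)&(abs(P[:,1])<70)
        if m.sum(): print(tag,z,m.sum(),P[m].min(0).round(1)[:2],P[m].max(0).round(1)[:2])
```

```text
a -8 2 [-6.9  9.8] [-4.5 10.4]
a 0 27 [-10.8  -8.7] [ 6.3 16.2]
a 8 67 [-11.3  -9.1] [ 7.  18.4]
a 16 67 [-10.6  -8.1] [ 7.8 18.4]
a 24 49 [-10.8 -10. ] [-1.1 18.3]
a 32 43 [-11.3  -5.3] [-4.6 18.4]
a 40 68 [-12.9 -28.9] [-5.2 33.3]
a 48 190 [-13.4 -31.5] [12.3 39.6]
a 56 134 [-14.7 -40.4] [16.2 46.2]
a 64 198 [-16.8 -49.6] [15.8 52.6]
a 72 188 [-16.8 -52.8] [-2.2 56.5]
a 80 256 [-17.  -57.9] [12.3 65.4]
a 88 343 [-19.4 -57.1] [12.9 66. ]
a 96 251 [-19.5 -15.4] [ 5.7 56.1]
c -8 25 [19.6  8.3] [38.8 15.4]
c 0 30 [-10.4  -4.5] [29.4 16.5]
c 8 46 [-10.9 -12.3] [23.6 16.2]
c 16 54 [-11.3 -11.2] [39.3 16.1]
c 24 42 [-11.6 -11.7] [27.7 16.4]
c 32 24 [-11.8  -4.9] [-5.1 16.2]
c 40 48 [-13.6 -21.7] [-5.8 30.1]
c 48 143 [-13.3 -35.2] [12.9 39.1]
c 56 90 [-13.9 -40. ] [14.8 44. ]
c 64 124 [-16.9 -46. ] [-1.4 49.9]
c 72 134 [-17.4 -53.3] [-4.4 56.1]
c 80 157 [-17.1 -56.9] [13.  63.2]
c 88 255 [-19.3 -58. ] [12.5 64.2]
c 96 149 [-19.7 -17.5] [ 5.3 56.8]
```

Emit:
carry_out([
  [[0,0,0],[-0.02,0,-0.003],1],
  [[0,0,0],[-0.02,0.022,-0.003],1],
  [[0,0,0],[-0.02,0.045,-0.003],1],
  [[0,0,0],[-0.005,0.048,-0.003],1],
  [[0,0,0],[0.018,0.048,-0.003],1],
  [[0,0,0],[0.0305,0.048,-0.003],1],
  [[0,0,0],[0.0305,0.048,-0.003],1],
])

```text
time_s: 4.25
tcp_pos: [585.1, -120.2, 150.7]
orientation: [-179.9, 0.1, -3.0]
force: [-0.7, 0.6, -0.7]
width: 0.2
```

Run:
```python
from look import *
look('e',names=('scene',)); st(); fine('e',0,-.34)
```

```text
t 4.3 tcp [ 584.1 -120.2  150.6] ori [-1.7991e+02  9.0000e-02 -2.9800e+00] mixer 0.1 -80.8 F [-1.1  1.3  0.2]
```

View pics/e_f_scene.png

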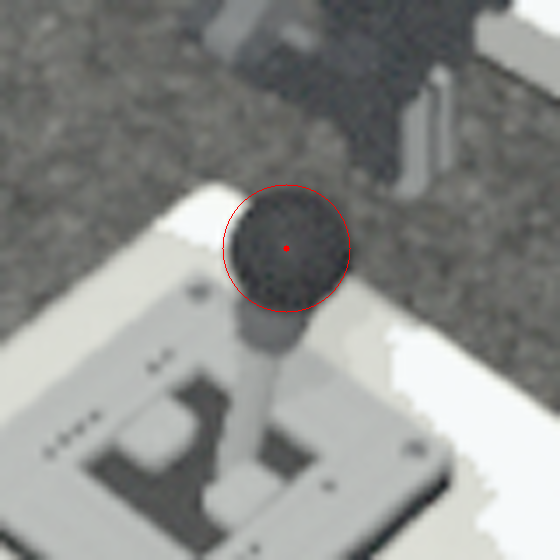

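Emit:
carry_out([
  [[0,0,0],[0,-0.008,0],1],
  [[0,0,0],[0,-0.016,0],1],
  [[0,0,0],[0,-0.022,0],1],
  [[0,0,0],[0,-0.028,0],1],
  [[0,0,0],[0,-0.034,0],1],
  [[0,0,0],[0,-0.04,0],1],
  [[0,0,0],[0,-0.04,0],1],
])

```text
time_s: 5.0
tcp_pos: [586.2, -79.0, 150.6]
orientation: [-179.9, 0.1, -2.9]
force: [0.1, -0.0, 1.1]
width: 0.4
```

Run:
```python
from look import *
look('f',names=('scene',)); st(); fine('f',0,-.08)
```

```text
t 5.05 tcp [586.1 -79.6 150.6] ori [-1.7989e+02  1.0000e-01 -2.9300e+00] mixer 0.1 -40.1 F [-0.6  0.2  0.1]
```

View pics/f_f_scene.png

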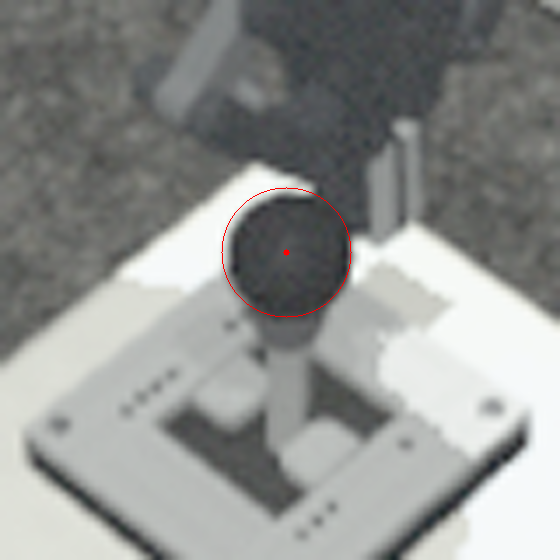

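Emit:
carry_out([
  [[0,0,0],[0,-0.007,0],1],
  [[0,0,0],[0,-0.014,0],1],
  [[0,0,0],[0,-0.021,0],1],
  [[0,0,0],[0,-0.028,0],1],
  [[0,0,0],[0,-0.034,0],1],
  [[0,0,0],[0,-0.039,0],1],
  [[0,0,0],[0,-0.042,0],1],
  [[0,0,0],[0,-0.042,0],1],
])

```text
time_s: 5.85
tcp_pos: [588.3, -37.1, 150.6]
orientation: [-179.9, 0.1, -2.9]
force: [0.1, -0.1, -0.0]
width: -0.2
```

Run:
```python
from look import *
look('g',names=('scene',)); st(); fine('g',0,.33)
```

```text
t 5.9 tcp [588.3 -37.5 150.7] ori [-1.7989e+02  1.0000e-01 -2.9300e+00] mixer 0.1 2.0 F [-0.1  0.7 -1.1]
```

View pics/g_f_scene.png

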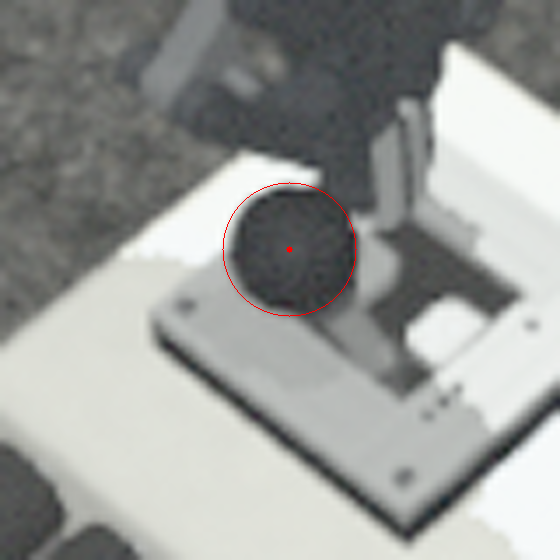

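Emit:
carry_out([
  [[0,0,0],[0,0.015,0],1],
  [[0,0,0],[-0.023,0.015,0.001],1],
  [[0,0,0],[-0.045,0.015,0.002],1],
  [[0,0,0],[-0.047,-0.01,0.0025],1],
  [[0,0,0],[-0.047,-0.0315,0.0025],1],
  [[0,0,0],[-0.047,-0.0315,0.0025],1],
  [[0,0,0],[-0.038,-0.0315,0.0025],1],
  [[0,0,0],[-0.038,-0.0315,0.0025],1],
])

```text
time_s: 6.7
tcp_pos: [553.1, -5.7, 148.3]
orientation: [-179.9, 0.1, -3.0]
force: [0.4, 0.0, 0.5]
width: 0.0
```

Run:
```python
from look import *
look('h',names=('scene',)); st(); fine('h',0,.33)
```

```text
t 6.75 tcp [552.6  -5.5 148.1] ori [-1.799e+02  9.000e-02 -3.020e+00] mixer -37.2 32.2 F [-0.7 -1.  -0.4]
```

View pics/h_f_scene.png

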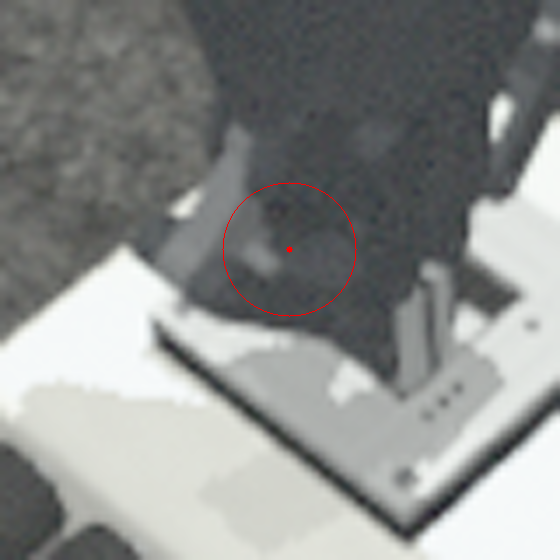

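Fingers stand on the button side of the knob. Now I push it rearward.

Emit:
carry_out([
  [[0,0,0],[0.006,0,0],1],
  [[0,0,0],[0.012,0,0],1],
  [[0,0,0],[0.018,0,0],1],
  [[0,0,0],[0.024,0,0],1],
  [[0,0,0],[0.03,0,0],1],
  [[0,0,0],[0.036,0,0],1],
  [[0,0,0],[0.039,0,0],1],
  [[0,0,0],[0.039,0,0],1],
])

```text
time_s: 7.55
tcp_pos: [592.0, -7.6, 148.0]
orientation: [-179.9, 0.1, -3.0]
force: [-0.7, 0.1, 0.6]
width: -0.0
```

Run:
```python
from look import *
look('i',names=('scene',)); st(); fine('i',.32,.33)
```

```text
t 7.6 tcp [591.7  -7.5 148. ] ori [-1.799e+02  9.000e-02 -3.020e+00] mixer 1.9 32.1 F [-0.9  0.2 -0.5]
```

View pics/i_f_scene.png

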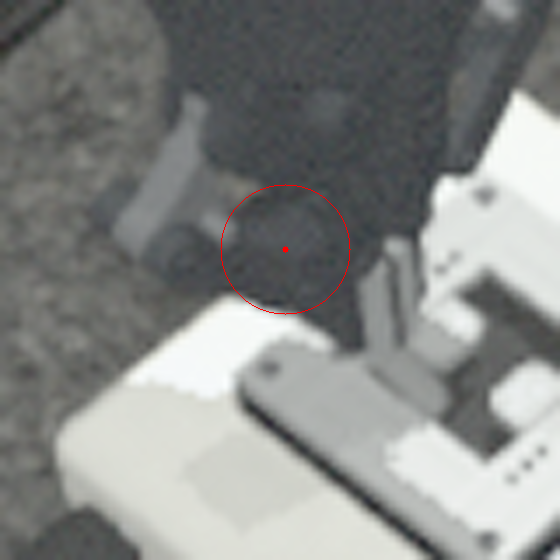

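Emit:
carry_out([
  [[0,0,0],[-0.025,0,0],1],
  [[0,0,0],[-0.055,0.01,0],1],
  [[0,0,0],[-0.085,0.022,0],1],
  [[0,0,0],[-0.0969,0.0321,0],1],
  [[0,0,0],[-0.0969,0.0321,0.01],1],
  [[0,0,0],[-0.0969,0.0321,0.01],1],
])

```text
time_s: 8.2
tcp_pos: [493.3, -34.6, 137.4]
orientation: [-179.9, 0.1, -3.0]
force: [-0.4, 0.4, 0.7]
width: -0.2
```

Run:
```python
from look import *
look('j',names=('scene',)); st(); fine('j',.32,.33)
```

```text
t 8.25 tcp [493.7 -34.2 137.8] ori [-1.7988e+02  1.1000e-01 -3.0100e+00] mixer -94.6 0.5 F [ 1.   0.  -0.1]
```

View pics/j_f_scene.png

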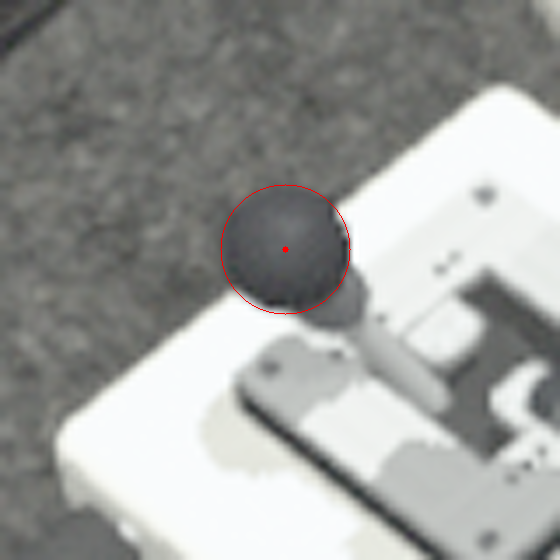

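View pics/j.png

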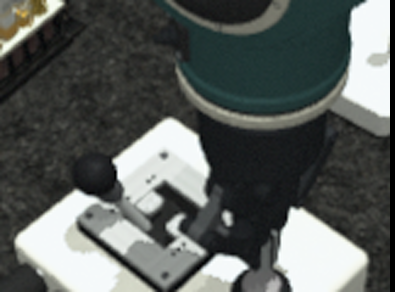

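Emit:
carry_out([
  [[0,0,0],[0,0,0.01],1],
  [[0,0,0],[0,0,0.018],1],
  [[0,0,0],[0,0,0.022],1],
  [[0,0,0],[0,0,0.026],1],
  [[0,0,0],[0,0,0.028],1],
  [[0,0,0],[0,0,0.03],1],
  [[0,0,0],[0,0,0.03],1],
])

```text
time_s: 8.95
tcp_pos: [493.6, -34.0, 107.7]
orientation: [-179.9, 0.1, -3.0]
force: [-2.8, 1.8, 3.8]
width: -0.1
```

Run:
```python
from look import *
look('k',names=('scene',)); st()
```

```text
t 9.0 tcp [493.6 -34.  107.8] ori [-1.7988e+02  1.1000e-01 -3.0100e+00] mixer -94.7 0.7 F [-1.6  0.1  4.3]
```

View pics/k.png

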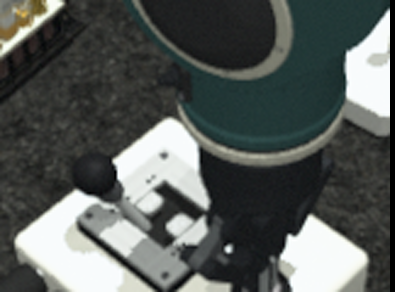

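Emit:
carry_out([
  [[0,0,0],[0,0,0.001],1],
  [[0,0,0],[0,0,0.0018],1],
  [[0,0,0],[0,0,0.0018],1],
  [[0,0,0],[0,0,0.0018],1],
])

```text
time_s: 9.4
tcp_pos: [493.6, -34.0, 106.1]
orientation: [-179.9, 0.1, -3.0]
force: [-2.1, 1.2, 4.9]
width: 0.3
```

Run:
```python
from look import *
st()
```

```text
t 9.4 tcp [493.6 -34.  106.1] ori [-1.7988e+02  1.0000e-01 -3.0100e+00] mixer -94.6 0.7 F [-2.1  1.2  4.9]
```

Emit:
carry_out([
  [[0,0,0],[0,0,0.0005],1],
  [[0,0,0],[0,0,0.001],1],
  [[0,0,0],[0,0,0.001],1],
  [[0,0,0],[0,0,0.001],1],
])

```text
time_s: 9.8
tcp_pos: [493.8, -34.0, 105.8]
orientation: [-179.9, 0.1, -3.0]
force: [-8.5, 0.7, 20.0]
width: 0.2
```

The force jumped to 20 N, so the button is on its stop. I'll release it and lift clear.

Emit:
carry_out([
  [[0,0,0],[0,0,-0.006],1],
  [[0,0,0],[0,0,-0.02],1],
  [[0,0,0],[0,0,-0.05],1],
  [[0,0,0],[0,0,-0.09],1],
  [[0,0,0],[0,0,-0.13],1],
  [[0,0,0],[0,0.04,-0.15],1],
  [[0,0,0],[0,0.08,-0.15],1],
  [[0,0,0],[0,0.12,-0.15],1],
])

```text
time_s: 10.6
tcp_pos: [487.7, -155.8, 256.5]
orientation: [-179.9, -0.0, -3.0]
force: [0.8, -1.0, -0.5]
width: 0.1
```

Emit:
carry_out([
  [[0,0,0],[-0.02,0.04,0],1],
  [[0,0,0],[-0.04,0.08,0],1],
  [[0,0,0],[-0.06,0.12,0],1],
  [[0,0,0],[-0.08,0.16,0],1],
  [[0,0,0],[-0.08,0.16,0],1],
  [[0,0,0],[-0.08,0.16,0],1],
])

```text
time_s: 11.2
tcp_pos: [399.0, -312.2, 256.2]
orientation: [-180.0, -0.0, -3.1]
force: [-0.2, 1.6, -0.4]
width: 0.1
```

Run:
```python
from look import *
st()
p,d=viewer.get_image('scene'); np.savez('scene_z.npz',p=p,d=d); cv2.imwrite('pics/z_s.png',p[:,:,::-1])
p2,d2=viewer.get_image('top'); np.savez('top_z.npz',p=p2,d=d2); cv2.imwrite('pics/z_t.png',p2[:,:,::-1])
fine('z',.32,.33); fine('z',.32,.33,'top')
c=p[205:335,215:375,::-1]; cv2.imwrite('pics/z_sz.png',cv2.resize(c,None,fx=4,fy=4,interpolation=cv2.INTER_CUBIC))
b=[493.2,-34.7,112]
for z in (112,108,106): print(z,proj('scene',[493.2,-34.7,z]))
for n,f in(('scene',p),('top',p2)):
    o=np.load(n+'0.npz')['p']
    df=np.abs(f.astype(int)-o).max(2); print(n,df.mean())
    # red caps
    for im in (o,f):
        h=cv2.cvtColor(np.ascontiguousarray(im),cv2.COLOR_RGB2HSV); m=(((h[...,0]<9)|(h[...,0]>172))&(h[...,1]>150)&(h[...,2]>90)).astype(np.uint8)
        k,l,s,ce=cv2.connectedComponentsWithStats(m); print([tuple(ce[i].round(1)) for i in range(1,k) if s[i,4]>15 ][:14])
```

```text
t 11.2 tcp [ 399.  -312.2  256.2] ori [-1.7995e+02 -3.0000e-02 -3.1100e+00] mixer -174.9 -282.0 F [-0.2  1.6 -0.4]
112 [321.77505209 280.06594284]
108 [321.75136951 281.37453217]
106 [321.73959731 282.02500866]
scene 6.849417317708333
[(np.float64(381.2), np.float64(156.9)), (np.float64(461.3), np.float64(173.6)), (np.float64(479.4), np.float64(172.0)), (np.float64(443.1), np.float64(185.2)), (np.float64(473.2), np.float64(199.8)), (np.float64(447.7), np.float64(196.1)), (np.float64(459.7), np.float64(201.7)), (np.float64(489.0), np.float64(205.4)), (np.float64(165.0), np.float64(335.8)), (np.float64(172.6), np.float64(355.5)), (np.float64(217.5), np.float64(371.4)), (np.float64(342.2), np.float64(461.3))]
[(np.float64(381.2), np.float64(156.9)), (np.float64(461.4), np.float64(173.5)), (np.float64(479.5), np.float64(171.9)), (np.float64(443.2), np.float64(185.0)), (np.float64(473.1), np.float64(199.7)), (np.float64(447.7), np.float64(196.1)), (np.float64(459.7), np.float64(201.7)), (np.float64(489.0), np.float64(205.4)), (np.float64(165.0), np.float64(335.8)), (np.float64(172.7), np.
[... 181 characters left out ...]
np.float64(217.1)), (np.float64(180.0), np.float64(223.0)), (np.float64(191.8), np.float64(257.4)), (np.float64(462.4), np.float64(284.5)), (np.float64(488.9), np.float64(288.2)), (np.float64(508.0), np.float64(285.8)), (np.float64(452.4), np.float64(295.7)), (np.float64(476.3), np.float64(296.3)), (np.float64(507.9), np.float64(301.5)), (np.float64(454.7), np.float64(308.2)), (np.float64(480.7), np.float64(311.4)), (np.float64(468.1), np.float64(313.6)), (np.float64(453.9), np.float64(323.8))]
[(np.float64(187.1), np.float64(206.5)), (np.float64(450.9), np.float64(217.2)), (np.float64(180.0), np.float64(223.0)), (np.float64(191.8), np.float64(257.4)), (np.float64(215.8), np.float64(358.6))]
```

View pics/z_s.png

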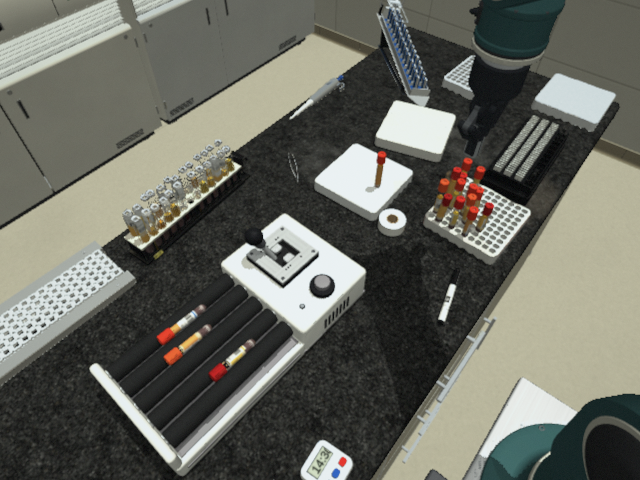

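View pics/z_sz.png

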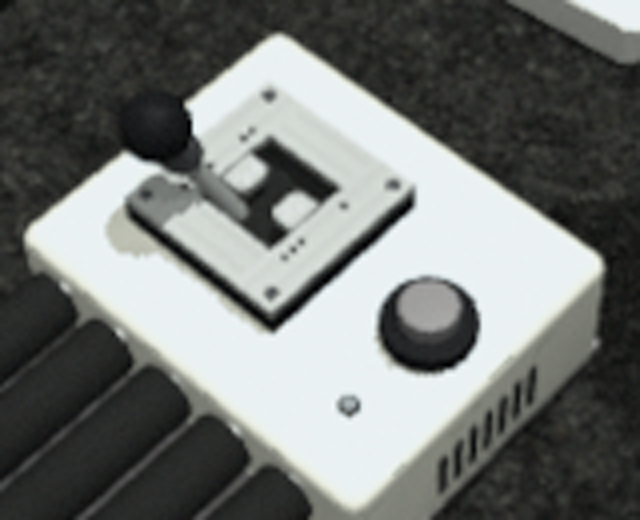

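View pics/z_f_scene.png

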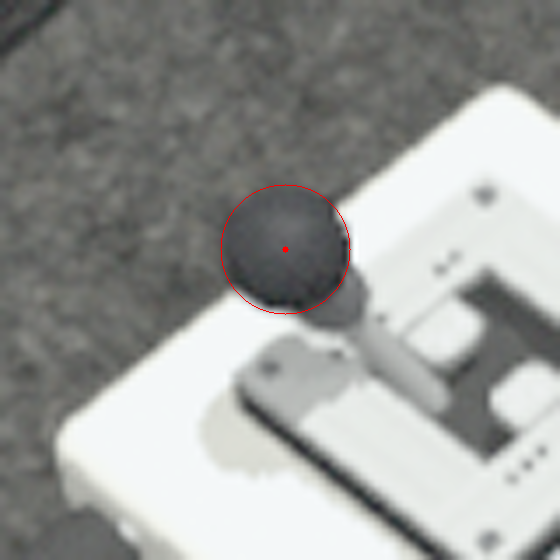

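View pics/z_t.png

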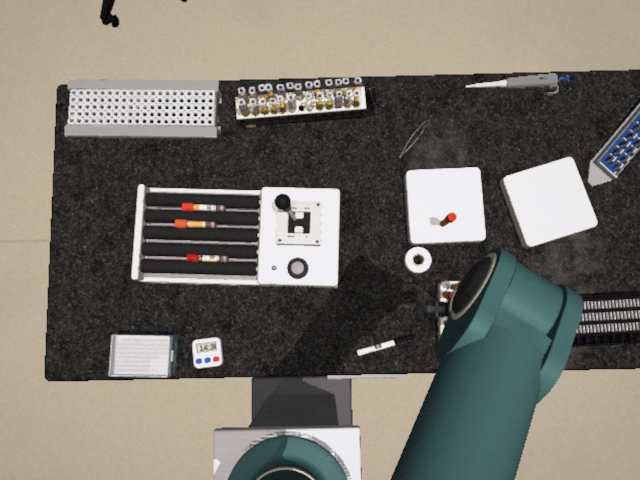

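The knob sits at (255,236) in the scene view, on the position predicted for fourth gear. The button looks fully up at (322,280), and the tube caps, standing tube and label roll are where they were. The arm is clear, so I'm handing in.

Run:
```python
from station import monitor, sign_off
s=monitor.sense(); print(s['time_s'],abs(s['joint_velocities']).max(),s['force'])
print(sign_off())
```

```text
11.3 0.6283917475497623 [0.53194548 0.51224097 0.38340611]
the job is handed in; nothing more can be done
None
```

The mixer is in fourth gear and the start button has been pressed and released. I handed the job in at 11.3 s of the 64 s allowed. `sign_off()` reports no verdict, so the checks below are my own.

**What I did:** With shut fingertips I pushed the knob back to neutral, across to the rollers' side, and rearward into slot 4. I looked at the lever after each push and again before starting. I then pressed the button down onto its stop, where the force rose from about 5 N to 20 N at TCP height 105.8 mm, and let it go.

**Last checks:**
- **Lever:** the final scene picture shows the knob on the position predicted for fourth gear (both tilts about +0.32 to +0.33 rad).
- **Button:** it looks fully up; I judged this by eye, not by measurement.
- **Loose things:** the caps of the three roller tubes and the standing tube are within 0.2 px of where they started. I checked the label roll by eye only, and it looks unmoved.
- **Arm:** it is clear of everything, with about 0.5 N of sensor noise on the wrist.
- **Force:** the highest contact force I read was about 22 N, at the button stop. Force was only read at the end of each move and in the checks between them. No check failed or disagreed.

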